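# Level the counter-top display shelf with a spirit level and its levelling foot

### The job

The display shelf on the toy-shop counter hangs low at the end with the levelling foot. Stand the spirit level upright on the shelf, along its length, let go of it, and turn the wing knob of the levelling foot until the bubble rests centred between the two lines. Then press the level down onto the shelf from above at its middle, firmly but gently with 10 to 20 newtons, and finish while still pressing, with the bubble centred, so that I can tighten the lock nut; leave the other things on the counter where they are.

Things in the scene. Friction and masses are not known exactly. Their poses are not given: they have to be found in the camera images.
- level_center (a point): Centre of the spirit level, 22 mm above its base: an aluminium bar 200 mm long (x), 24 wide (y), 44 high (z up), 0.24 to 0.42 kg, flat sides to grip across the width. It starts upright on the counter. In a window at the middle of its top a see-through vial lies along x, with a pale bubble 14 mm long and two dark lines 19 mm apart. The top is flat and may be pressed, window included.
- bubble (a joint): Bubble position along the level's x axis in m: 0 is centred between the lines, positive towards the level's +x end, stops at +-0.017. It runs to the higher end, 2.2 mm per milliradian of slope, and settles in about 1.5 s; within 2.5 mm of the centre it is between the lines. Pressing the level away from its middle tips it a little and shifts the bubble.
- deck_top (a point): Centre of the top face of the shelf's white steel deck, 85 mm above the counter, 320 mm long (its y axis), 160 mm deep (x), z up, nothing on it. It rests on two fixed pads near its +y end and one levelling foot beyond its -y end, and at the start slopes down towards the foot by 0.1 to 0.4 degrees.
- deck: The shelf as a moving part; origin on the line it rocks on, over the two fixed pads, 8 mm above the counter and 135 mm from the deck's centre towards +y; axes as deck_top. Turning the foot's knob clockwise (seen from above) raises the -y end, anticlockwise lowers it, 4 mm a full turn, 340 mm from the rocking line: the bubble moves about 4.1 mm per radian.
- foot_grip (a point): Centre of the black wing knob on the levelling foot's upright spindle, 121 mm above the counter, 205 mm from the deck's centre towards -y: a bar 48 mm long (x), 12 thick (y), 22 high (z up), free all round; deck, lug and lock nut beneath end 85 mm above the counter. 1.5 to 3.3 rad of turning are needed; it turns stiffly (0.12 N m), stays where left, does not rise or sink, turns to spare both ways.
- game_box: A flat red game box, 130 x 200 x 45 mm, beyond the shelf; origin at the centre of its underside. To be left alone.
- ball_jar: An upright round jar with a red cap, 80 mm across and 110 mm high, beyond the shelf; origin at the centre of its underside. To be left alone.
- toy_car: A small blue toy car, 74 x 34 x 31 mm, on the counter beyond the spirit level; origin at the centre of its underside. To be left alone.
There are look-alikes about, which are no part of the job. There is more than one size of the part that bears level_center; the job needs the largest.

How it is judged:
On the way, in this order (a step that is already met when the one before it is completed fails the run):
1. the level stands let go on the shelf, along it, and its bubble shows the shelf out of level (contact force between level and deck above 1.2 N and contact force between the fingers and level below 0.1 N and angle between the x axis of level_center and the y axis of deck_top, either way round below 0.2 rad and angle between level_center's own z axis and vertical below 0.05 rad and (value of joint bubble above 0.004 m or value of joint bubble below -0.004 m)), for 0.2 s.
2. the foot has been turned so that the bubble rests between the lines, the level standing untouched on the shelf (contact force between level and deck above 1.2 N and contact force between the fingers and level below 0.1 N and angle between the x axis of level_center and the y axis of deck_top, either way round below 0.2 rad and value of joint bubble between -0.0025 and 0.0025 m), for 0.3 s.
At the end, for the whole second after the job is handed in: Through the last second the fingers press the level (over 4 N) so it bears on the shelf with 8 to 40 N, weight included; it stands upright (3 degrees), on the deck and along it (11 degrees); the bubble is within 2.5 mm of centre; the robot does not touch the shelf (contact force between the fingers and level above 4 N and contact force between level and deck between 8 and 40 N and value of joint bubble between -0.0025 and 0.0025 m and angle between the x axis of level_center and the y axis of deck_top, either way round below 0.2 rad and angle between level_center's own z axis and vertical below 0.05 rad and x of level_center in the frame of deck_top between -0.075 and 0.075 m and y of level_center in the frame of deck_top between -0.09 and 0.09 m and contact force between each of the arm, the fingers and deck below 1 N); the arm keeps its last pose, push and grip.
It fails at once if a bystander was moved more than 25 mm (distance of any of game_box, ball_jar, toy_car from where it was at the start of the episode above 0.025 m).
It fails at once if the level was rammed onto the shelf (over 80 N) (contact force between level and deck above 80 N).
It also fails if it takes over 72 s, if anything falls off the work surface, if the arm or the gripper's body presses on something with over 40 N, if the wrist force passes 120 N, or if a joint passes its speed limit or range.

### The arm

A 6-joint arm with a two-finger parallel gripper is mounted at the origin on the work surface. World frame = base frame: x ahead of the robot, y to its left, z up, the work surface at z = 0. Lengths are in m, angles in rad, forces in N, time in s.
With the tool pointing down it reaches from about 0.225 to 0.875 m from the base axis. Payload 3.4 kg.
Tool frame: the origin (TCP) lies at the very end of the fingers, on their centre line; the grasp point (between the pads) lies 19 mm behind it (manip.hold_point_z is the distance from the TCP to the grasp point, in m); z points along the fingers, y is the line along which they close (so a half turn about z gives the same grasp; the last joint's range is limited). The gripper opens to 85 mm and grips with 20 to 120 N. Pads are 22 mm wide; open, the fingers measure 114 mm over their backs; the gripper's body (76 mm by 85 mm) begins 54 mm behind the grasp point. The pads swing forward as they close: fully open they stand 13 mm farther back than shut.
Start: joints at [-1.348, 0.276, 1.505, -0, 1.361, -0.121], TCP at [0.194, -0.541, 0.231] pointing down, gripper open.
Joint ranges: [-2.89, 2.89], [-0.75, 2.08], [0.22, 2.7], [-1.18, 4.32], [0.11, 2.71], [-2.7, 2.7]. Speed limits (rad/s): [2.57, 2.57, 3.14, 3.14, 3.14, 3.14].

### API

Orientations are given as a unit quaternion [w, x, y, z].
In Python, from rig import readout, viewer, order, manip gives the robot as it stands. The module is installed in compiled form; this text tells all that it offers.
- The arm moves only by the tool send_rows, never from a script. Its arguments are lists of equal length, an entry for each row: "xyz": the shift along the world's x, y, z in m, a list of three; "delta_rot": the turn, a rotation vector about the world's x, y, z in degrees, a list of three. In form: {"xyz": [[tx, ty, tz], ...], "delta_rot": [[wx, wy, wz], ...]}. A call has 1 to 12 rows; each row shifts and turns the commanded pose from where the row before left it; what a row does not reach is not made up. A row lasts 1/10 s, in which the tool goes at most 50 mm and 8.59 degrees, less where a joint would pass 70% of its speed; a pose out of reach is approached as far as the arm can. A call with a gripper value outside its range is refused whole. "gripper" is the finger opening in m, from 0 to 0.0854, set as the call begins (left out, the last holds). The fingers move at their own pace and stop on an object; "force" is the grip in N (left out, the last holds). Time passes only in rows, so rows that do not move let the fingers close. It gives the time, the measured TCP pose, the force, the opening and the grip force at its end, in the units of the state.
- readout.get_state(): the state, without advancing time (a new reading comes with each control period).
- viewer.get_image(name): name is "scene" or "top"; returns a dict with "color" (384x512x3 uint8, red, green, blue), "depth" (384x512 float32, m along the optical axis (not along the pixel's ray), 0 where there is no reading), "K" (3x3 intrinsics, pixels), "camera_from_world" (4x4, takes a point from world to camera coordinates). Camera axes: x right, y up, looking along -z (the intrinsics and any distortion apply to the point x, -y, -z); pixel columns grow to the right and rows downward; lengths in m; the calibration is good to about 2 mm. A picture is of the moment at which its call begins.
- order.sign_off(): hands the job in; it is judged then, once.
The state is a dict: "clock": time; "qpos": joint angles; "qd": joint speeds; "effort": joint torques, N m; "position": TCP position; "ee_rot": TCP orientation; "contact_force": force on the tool from outside, world axes, zero at the start; "moment": the same for the moment, N m; "width": finger opening in m; "gripper_force": force on a finger pad.
Only numpy, scipy, OpenCV 4.12 (cv2) and the standard library are available. Lean on these libraries where they do the work, as an engineer would, in place of code of your own. Each camera call takes 0.05 s, during which the arm holds its last target. There are 200 camera calls.

## Working session

There is one attempt and no reset: what is moved stays moved. The work goes in short steps, Python scripts to look and compute and a tool call to move; the robot and the scene stay as the last step left them, time stands still between calls to the robot, and variables do not carry over. Pictures are saved under pics/ and viewed, at most 10 in all, crops included, and the job is handed in when it is done.

Besides the shell and the picture viewer there is one more tool, called after ">>>" as name(argument=value, ...), one argument or row to a line, values as JSON. send_rows: Moves the arm, as the interface text tells. Its arguments: {"type":"object","properties":{"xyz":{"type":"array"},"delta_rot":{"type":"array"},"gripper":{"type":"number"},"force":{"type":"number"}},"required":["xyz","delta_rot"]}

```bash
mkdir -p pics; cat > h.py <<'E'
import numpy as np, cv2
from rig import readout, viewer, order, manip
def cloud(im):
    K=np.array(im["K"]);T=np.array(im["camera_from_world"]);d=im["depth"]
    v,u=np.mgrid[:d.shape[0],:d.shape[1]]
    P=np.stack([(u-K[0,2])/K[0,0]*d,-(v-K[1,2])/K[1,1]*d,-d],-1)
    W=(P-T[:3,3])@T[:3,:3]
    W[d==0]=np.nan
    return W
def save(im,n): cv2.imwrite("pics/"+n,im["color"][:,:,::-1])
E
python3 - <<'E'
from h import *
for n in("scene","top"):
    im=viewer.get_image(n); save(im,n+"0.png"); np.savez(n+"0.npz",**im)
    print(im["K"],np.linalg.inv(im["camera_from_world"]))
s=readout.get_state();print(s)
E
```

```text
[[382.02823298   0.         249.39425209]
 [  0.         382.02823298 193.86806435]
 [  0.           0.           1.        ]] [[-0.54017361 -0.58317156  0.60673174  1.17401314]
 [ 0.84130241 -0.35659813  0.40626104  0.567836  ]
 [-0.02056048  0.72989636  0.68324854  0.81977947]
 [ 0.          0.          0.          1.        ]]
[[394.92233061   0.         246.58526261]
 [  0.         394.92233061 189.41227223]
 [  0.           0.           1.        ]] [[ 0.0191596   0.99843577 -0.05252537  0.44704017]
 [-0.99963915  0.02011903  0.01779854  0.13637625]
 [ 0.01882746  0.05216541  0.99846096  1.40315087]
 [ 0.          0.          0.          1.        ]]
{'clock': 0.1, 'qpos': array([-1.34801185e+00,  2.76550772e-01,  1.50601975e+00, -5.31340899e-06,
        1.36073586e+00, -1.21038560e-01]), 'qd': array([ 0.00095962, -0.00239611, -0.00388658, -0.0005521 , -0.00116922,
        0.00127501]), 'effort': array([ 1.87112368e-03, -4.17699373e+01, -2.46403921e+01, -1.51962145e-04,
        5.76797436e-03, -7.77954000e-06]), 'position': array([ 0.19368963, -0.54087699,  0.23051012]), 'ee_rot': array([-8.55621742e-04,  9.85259115e-01,  1.71066487e-01, -4.61667936e-05]), 'contact_force': array([ 0.44135355,  0.07725719, -0.43584018]), 'moment': array([-0.01471877, -0.01301939,  0.00700614]), 'gripper_force': 0.0, 'width': 0.08545585649609938}
```

View pics/scene0.png

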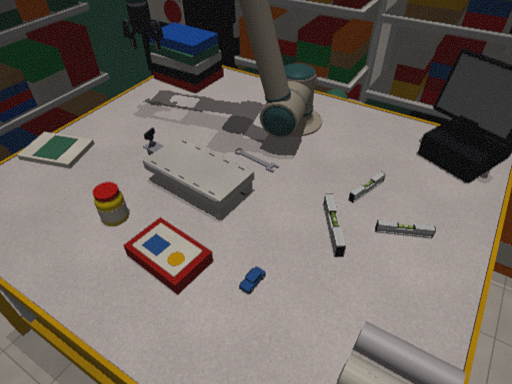

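View pics/top0.png

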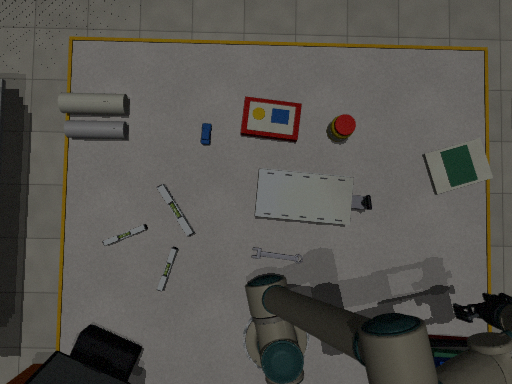

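The largest level lies at about (175,210) in the top view, with two smaller ones at (125,235) and (167,268). The deck is at (304,197) and the knob at (366,202). The box, jar and car are at (271,118), (342,126) and (206,133).

```bash
python3 - <<'E'
from h import *
W=cloud(np.load("top0.npz")); 
def rect(n,r,z0,z1):
    u0,u1,v0,v1=r; P=W[v0:v1,u0:u1].reshape(-1,3); P=P[(P[:,2]>z0)&(P[:,2]<z1)]
    (c,s,a)=cv2.minAreaRect(P[:,:2].astype(np.float32)); print(n,len(P),np.round(c,4),np.round(s,4),round(a,2),"z",np.median(P[:,2]).round(4))
rect("level",(150,200,178,240),.03,.055)
rect("l2",(98,152,220,248),.02,.055)
rect("l3",(152,185,242,295),.02,.055)
rect("deck",(245,360,160,235),.075,.095)
rect("knob",(345,385,185,220),.11,.14)
rect("knob+",(345,385,185,220),.1,.14)
W=cloud(np.load("scene0.npz"))
rect("S level",(315,355,185,262),.036,.055)
rect("S deck",(135,262,130,220),.075,.095)
rect("S knob",(138,165,122,158),.105,.14)
E
```

```text
level 410 [0.4435 0.3583] [0.1995 0.0256] 33.57 z 0.0427
l2 248 [0.3546 0.5313] [0.0184 0.154 ] 22.88 z 0.0325
l3 252 [0.2408 0.3818] [0.0186 0.1521] 71.83 z 0.0325
deck 4667 [ 0.4978 -0.095 ] [0.3493 0.1643] 85.74 z 0.0845
knob 81 [ 0.4812 -0.2808] [0.0462 0.0185] 5.36 z 0.1295
knob+ 83 [ 0.4812 -0.2808] [0.0462 0.0185] 5.36 z 0.1294
S level 465 [0.4314 0.3561] [0.225  0.0739] 17.62 z 0.0439
S deck 3771 [ 0.4951 -0.1089] [0.3848 0.1678] 85.5 z 0.0844
S knob 100 [ 0.4809 -0.2795] [0.0475 0.0161] 4.78 z 0.1243
```

>>> send_rows(
  xyz=[
    [0.0114,0.0409,0],
    [0.0114,0.0409,0],
    [0.0114,0.0409,0],
    [0.0114,0.0409,0],
    [0.0114,0.0409,0],
    [0.0114,0.0409,0],
    [0.0114,0.0409,0],
    [0.0114,0.0409,0],
    [0.0114,0.0409,0],
    [0.0114,0.0409,0],
    [0.0114,0.0409,0],
  ],
  delta_rot=[
    [0,0,0],
    [0,0,0],
    [0,0,1.4],
    [0,0,1.4],
    [0,0,1.4],
    [0,0,1.4],
    [0,0,1.4],
    [0,0,1.4],
    [0,0,1.4],
    [0,0,1.4],
    [0,0,1.4],
  ],
)

```text
clock: 1.2
position: [0.3191, -0.0898, 0.2313]
ee_rot: [0.0, 0.961, 0.278, 0.0]
contact_force: [0.5, -0.1, 0.9]
width: 0.0851
gripper_force: 0.0
```

>>> send_rows(
  xyz=[
    [0.0114,0.0409,0],
    [0.0114,0.0409,0],
    [0.0114,0.0409,-0.01],
    [0.0114,0.0409,-0.01],
    [0.0114,0.0409,-0.01],
    [0.0114,0.0409,-0.01],
    [0.0114,0.0409,-0.01],
    [0.0114,0.0409,-0.02],
    [0.0114,0.0409,-0.02],
    [0.0114,0.0409,-0.02],
    [0.0114,0.0409,0],
    [0,0,0],
  ],
  delta_rot=[
    [0,0,0],
    [0,0,0],
    [0,0,0],
    [0,0,0],
    [0,0,0],
    [0,0,0],
    [0,0,0],
    [0,0,0],
    [0,0,0],
    [0,0,0.7],
    [0,0,0.6],
    [0,0,0],
  ],
)

```text
clock: 2.4
position: [0.446, 0.3632, 0.1199]
ee_rot: [-0.001, 0.957, 0.291, 0.001]
contact_force: [-0.3, -0.9, 0.3]
width: 0.0855
gripper_force: 0.0
```

```bash
cat >> h.py <<'E'
def pose():
    s=readout.get_state(); w,x,y,z=s["ee_rot"]
    R=np.array([2*(x*y-w*z),1-2*(x*x+z*z)])
    print("t",round(s["clock"],2),"p",np.round(s["position"],4),"ytool deg",np.degrees(np.arctan2(R[1],R[0])).round(2),"q6",round(s["qpos"][5],2),"F",np.round(s["contact_force"],1),"w",round(s["width"],4))
E
python3 - <<'E'
from h import *
pose()
W=cloud(np.load("top0.npz"))
P=W[160:235,245:349].reshape(-1,3);P=P[(P[:,2]>.078)&(P[:,2]<.092)]
print(cv2.minAreaRect(P[:,:2].astype(np.float32)))
im=viewer.get_image("scene"); save(im,"s1.png"); W=cloud(im)
E
```

```text
t 2.4 p [0.446  0.3632 0.1199] ytool deg -56.21 q6 1.54 F [-0.3 -0.9  0.3] w 0.0855
((0.4989353120326996, -0.0783703625202179), (0.31603994965553284, 0.1640663594007492), 85.73635864257812)
```

>>> send_rows(
  xyz=[
    [-0.0025,-0.005,-0.01],
    [0,0,-0.02],
    [0,0,-0.02],
    [0,0,-0.02],
    [0,0,-0.02],
    [0,0,-0.01],
    [0,0,-0.008],
    [0,0,0],
    [0,0,0],
  ],
  delta_rot=[
    [0,0,0],
    [0,0,0],
    [0,0,0],
    [0,0,0],
    [0,0,0],
    [0,0,0],
    [0,0,0],
    [0,0,0],
    [0,0,0],
  ],
)

```text
clock: 3.35
position: [0.4425, 0.3533, 0.0139]
ee_rot: [-0.0, 0.957, 0.289, 0.0]
contact_force: [-0.0, -0.2, 0.6]
width: 0.0853
gripper_force: 0.0
```

>>> send_rows(
  xyz=[
    [0,0,0],
    [0,0,0],
    [0,0,0],
    [0,0,0],
    [0,0,0],
    [0,0,0],
    [0,0,0],
    [0,0,0],
  ],
  delta_rot=[
    [0,0,0],
    [0,0,0],
    [0,0,0],
    [0,0,0],
    [0,0,0],
    [0,0,0],
    [0,0,0],
    [0,0,0],
  ],
  gripper=0,
  force=40,
)

```text
clock: 4.15
position: [0.4422, 0.3539, 0.0138]
ee_rot: [-0.0, 0.957, 0.289, 0.0]
contact_force: [-1.2, 1.8, 5.9]
width: 0.0233
gripper_force: 41.0
```

>>> send_rows(
  xyz=[
    [0,0,0.01],
    [0,0,0.025],
    [0,0,0.035],
    [0,0,0.04],
    [0,0,0.03],
    [0,0,0.02],
    [0,0,0.01],
  ],
  delta_rot=[
    [0,0,0],
    [0,0,0],
    [0,0,0],
    [0,0,0],
    [0,0,0],
    [0,0,0],
    [0,0,0],
  ],
)

```text
clock: 4.85
position: [0.4427, 0.3532, 0.1851]
ee_rot: [0.0, 0.957, 0.289, 0.001]
contact_force: [0.5, 0.1, -3.8]
width: 0.0233
gripper_force: 40.0
```

>>> send_rows(
  xyz=[
    [0.003,-0.016,0],
    [0.005,-0.04,0],
    [0.005,-0.04,0],
    [0.005,-0.04,0],
    [0.005,-0.04,0],
    [0.005,-0.04,0],
    [0.005,-0.04,0],
    [0.005,-0.04,0],
    [0.005,-0.04,0],
    [0.005,-0.04,0],
    [0.005,-0.04,0],
    [0.003,-0.016,0],
  ],
  delta_rot=[
    [0,0,2],
    [0,0,4.8],
    [0,0,4.8],
    [0,0,4.8],
    [0,0,4.8],
    [0,0,4.8],
    [0,0,4.8],
    [0,0,4.8],
    [0,0,4.8],
    [0,0,4.8],
    [0,0,4.8],
    [0,0,2],
  ],
)

```text
clock: 6.05
position: [0.4975, -0.0824, 0.1821]
ee_rot: [-0.0, 0.734, 0.679, -0.002]
contact_force: [-0.1, 0.4, -3.2]
width: 0.0234
gripper_force: 40.1
```

>>> send_rows(
  xyz=[
    [0,0,0],
    [0,0,0],
    [0,0,0],
  ],
  delta_rot=[
    [0,0,0],
    [0,0,0],
    [0,0,0],
  ],
)

```text
clock: 6.35
position: [0.4973, -0.0776, 0.1827]
ee_rot: [-0.001, 0.734, 0.68, -0.0]
contact_force: [-0.4, 0.8, -3.1]
width: 0.0236
gripper_force: 40.1
```

```bash
python3 - <<'E'
from h import *
pose()
im=viewer.get_image("scene"); save(im,"s2.png"); cv2.imwrite("pics/s2c.png",cv2.resize(im["color"][90:240,110:290,::-1],None,fx=4,fy=4,interpolation=cv2.INTER_CUBIC))
E
```

```text
t 6.35 p [ 0.4973 -0.0776  0.1827] ytool deg -4.38 q6 -0.22 F [-0.4  0.8 -3.1] w 0.0236
```

View pics/s2c.png

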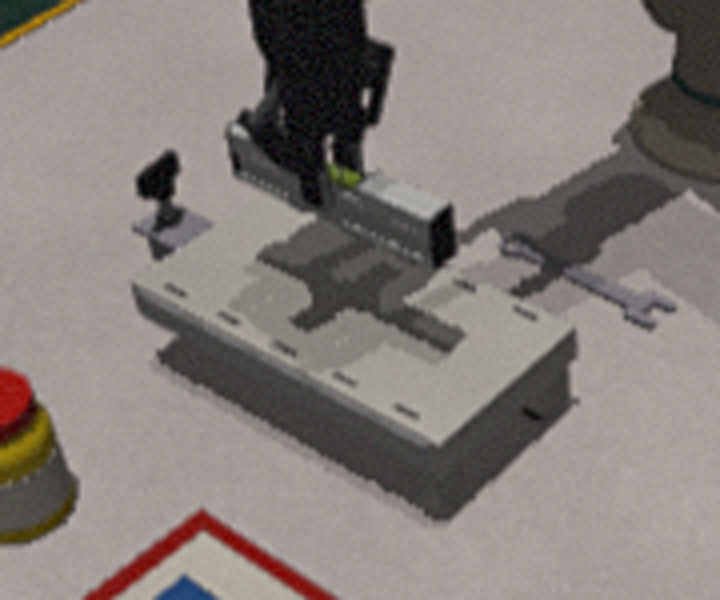

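The crop shows the level held upright over the deck at about (340,195) and aligned with its length. The knob is at (158,178).

>>> send_rows(
  xyz=[
    [0,0,-0.01],
    [0,0,-0.02],
    [0,0,-0.02],
    [0,0,-0.015],
    [0,0,-0.01],
    [0,0,-0.004],
    [0,0,0],
    [0,0,0],
    [0,0,0],
  ],
  delta_rot=[
    [0,0,0],
    [0,0,0],
    [0,0,0],
    [0,0,0],
    [0,0,0],
    [0,0,0],
    [0,0,0],
    [0,0,0],
    [0,0,0],
  ],
)

```text
clock: 7.3
position: [0.4988, -0.0787, 0.1051]
ee_rot: [0.001, 0.734, 0.679, 0.0]
contact_force: [-0.9, -0.5, -2.4]
width: 0.0232
gripper_force: 40.1
```

>>> send_rows(
  xyz=[
    [0,0,-0.001],
    [0,0,-0.001],
    [0,0,-0.001],
    [0,0,0],
    [0,0,0],
  ],
  delta_rot=[
    [0,0,0],
    [0,0,0],
    [0,0,0],
    [0,0,0],
    [0,0,0],
  ],
)

```text
clock: 7.8
position: [0.4981, -0.0786, 0.1013]
ee_rot: [0.0, 0.734, 0.679, 0.0]
contact_force: [0.1, 0.7, -3.1]
width: 0.023
gripper_force: 40.1
```

>>> send_rows(
  xyz=[
    [0,0,-0.001],
    [0,0,-0.001],
    [0,0,0],
    [0,0,0],
  ],
  delta_rot=[
    [0,0,0],
    [0,0,0],
    [0,0,0],
    [0,0,0],
  ],
)

```text
clock: 8.2
position: [0.4981, -0.0786, 0.0993]
ee_rot: [0.0, 0.734, 0.679, 0.0]
contact_force: [-0.5, 0.0, -3.1]
width: 0.0235
gripper_force: 40.1
```

>>> send_rows(
  xyz=[
    [0,0,-0.001],
    [0,0,0],
    [0,0,0],
  ],
  delta_rot=[
    [0,0,0],
    [0,0,0],
    [0,0,0],
  ],
)

```text
clock: 8.5
position: [0.4983, -0.0787, 0.0985]
ee_rot: [0.0, 0.734, 0.679, 0.0]
contact_force: [0.7, -1.1, -2.4]
width: 0.0232
gripper_force: 40.3
```

>>> send_rows(
  xyz=[
    [0,0,-0.001],
    [0,0,0],
    [0,0,0],
  ],
  delta_rot=[
    [0,0,0],
    [0,0,0],
    [0,0,0],
  ],
)

```text
clock: 8.8
position: [0.4983, -0.0788, 0.0981]
ee_rot: [0.0, 0.734, 0.679, 0.0]
contact_force: [-2.0, -1.4, 6.2]
width: 0.0233
gripper_force: 41.3
```

>>> send_rows(
  xyz=[
    [0,0,0],
    [0,0,0],
    [0,0,0],
    [0,0,0],
    [0,0,0.01],
    [0,0,0.03],
    [0,0,0.04],
    [0,0,0.03],
    [0,0,0.01],
  ],
  delta_rot=[
    [0,0,0],
    [0,0,0],
    [0,0,0],
    [0,0,0],
    [0,0,0],
    [0,0,0],
    [0,0,0],
    [0,0,0],
    [0,0,0],
  ],
  gripper=0.085,
)

```text
clock: 9.7
position: [0.5001, -0.0791, 0.2214]
ee_rot: [0.003, 0.734, 0.679, 0.002]
contact_force: [0.4, -0.0, 0.2]
width: 0.0849
gripper_force: 0.0
```

>>> send_rows(
  xyz=[
    [0,-0.01,0],
    [0,-0.02,0],
    [-0.002,-0.02,0],
    [-0.002,-0.02,0],
    [-0.002,-0.02,0],
    [-0.002,-0.02,0],
    [-0.002,-0.02,0],
    [-0.002,-0.02,0],
    [-0.002,-0.02,0],
    [-0.002,-0.02,0],
    [-0.001,-0.012,0],
    [0,0,0],
  ],
  delta_rot=[
    [0,0,6],
    [0,0,8.5],
    [0,0,8.5],
    [0,0,8.5],
    [0,0,8.5],
    [0,0,8.5],
    [0,0,8.5],
    [0,0,8.5],
    [0,0,8.5],
    [0,0,8.5],
    [0,0,8.5],
    [0,0,8.5],
  ],
)

```text
clock: 10.9
position: [0.4806, -0.2821, 0.2164]
ee_rot: [-0.001, -0.047, 0.999, 0.0]
contact_force: [-0.5, 0.2, 0.2]
width: 0.085
gripper_force: 0.0
```

```bash
python3 - <<'E'
from h import *
pose()
im=viewer.get_image("scene"); t=viewer.get_image("top")
a=cv2.resize(im["color"][115:205,130:250,::-1],None,fx=6.6,fy=6,interpolation=cv2.INTER_CUBIC)[:300,:]
a=cv2.resize(im["color"][130:200,140:250,::-1],None,fx=7,fy=4,interpolation=cv2.INTER_CUBIC)
b=cv2.resize(t["color"][165:225,250:360,::-1],None,fx=7,fy=5,interpolation=cv2.INTER_CUBIC)
cv2.imwrite("pics/b3.png",np.vstack([a,b]))
np.savez("s3.npz",**im);np.savez("t3.npz",**t)
E
```

```text
t 10.9 p [ 0.4806 -0.2821  0.2164] ytool deg 95.34 q6 -2.32 F [-0.5  0.2  0.2] w 0.085
```

View pics/b3.png

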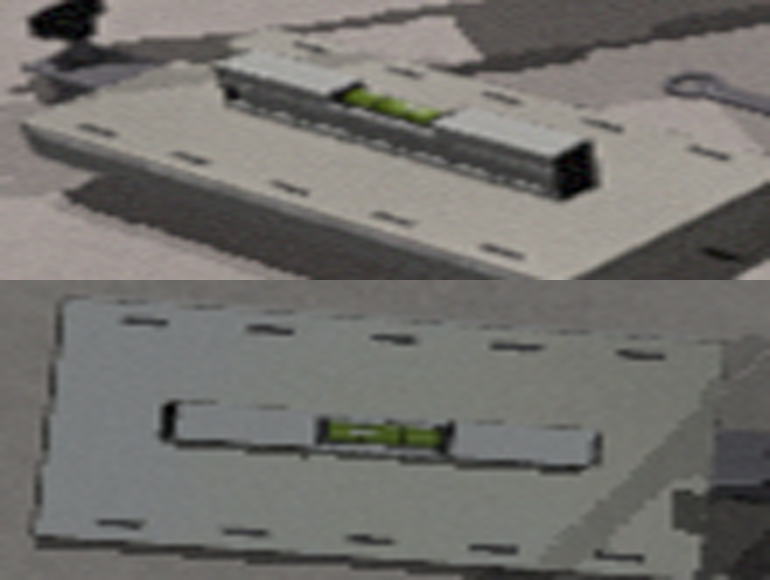

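The level now stands alone on the deck. In the top crop the bubble sits at about (362,432), left (+y) of the window centre at (385,434). Next I'll profile it along the vial.

```bash
cat >> h.py <<'E'
def proj(im,P):
    T=np.array(im["camera_from_world"]);K=np.array(im["K"]);C=P@T[:3,:3].T+T[:3,3]
    return np.stack([K[0,0]*C[:,0]/-C[:,2]+K[0,2],-K[1,1]*C[:,1]/-C[:,2]+K[1,2]],-1).astype(np.float32)
def levelfit(im,z0=.121,z1=.137):
    W=cloud(im);P=W.reshape(-1,3);m=(P[:,2]>z0)&(P[:,2]<z1)&(abs(P[:,0]-.498)<.05)&(abs(P[:,1]+.078)<.12)
    c,s,a=cv2.minAreaRect(P[m][:,:2].astype(np.float32)); return c,s,a,np.median(P[m][:,2])
S=np.arange(-34,34.1,2)/1000
def profile(im,c,ang=85.7,z=.127):
    u=np.array([np.cos(np.radians(ang)),np.sin(np.radians(ang)),0]);n=np.array([u[1],-u[0],0])
    out=0
    for w in(-.004,-.002,0,.002,.004):
        p=proj(im,np.array([c[0],c[1],z])+S[:,None]*u+w*n)
        out=out+cv2.remap(im["color"],p[:,:1],p[:,1:],cv2.INTER_LINEAR)[:,0].astype(float)
    return out/5
E
python3 - <<'E'
from h import *
for f in("s3","t3"):
    im=dict(np.load(f+".npz"));L=levelfit(im);print(f,np.round(np.r_[L[0],L[1],L[2],L[3]],4))
    p=profile(im,(.499,-.0785))
    print(np.c_[S*1000,p].round().astype(int).tolist())
E
```

```text
s3 [ 4.98500e-01 -7.19000e-02  2.01300e-01  2.63000e-02  8.49863e+01
  1.27600e-01]
[[-34, 168, 165, 164], [-32, 168, 166, 164], [-30, 163, 161, 159], [-28, 147, 145, 145], [-26, 123, 121, 123], [-24, 91, 89, 91], [-22, 58, 57, 55], [-20, 48, 50, 32], [-18, 58, 65, 27], [-16, 78, 90, 41], [-14, 95, 108, 55], [-12, 107, 119, 69], [-10, 117, 128, 80], [-8, 119, 131, 82], [-6, 118, 129, 80], [-4, 110, 120, 77], [-2, 100, 109, 71], [0, 94, 105, 65], [2, 98, 110, 65], [4, 107, 119, 70], [6, 113, 126, 76], [8, 120, 133, 82], [10, 128, 139, 90], [12, 135, 145, 102], [14, 141, 148, 114], [16, 140, 145, 120], [18, 137, 141, 118], [20, 137, 142, 113], [22, 139, 146, 109], [24, 137, 146, 103], [26, 131, 142, 94], [28, 120, 132, 83], [30, 108, 116, 77], [32, 99, 103, 80], [34, 102, 102, 93]]
t3 [ 4.98200e-01 -7.44000e-02  2.00900e-01  2.41000e-02  8.57521e+01
  1.28200e-01]
[[-34, 120, 122, 124], [-32, 118, 121, 122], [-30, 111, 114, 116], [-28, 74, 75, 76], [-26, 45, 46, 45], [-24, 30, 32, 30], [-22, 40, 47, 28], [-20, 52, 62, 29], [-18, 67, 80, 40], [-16, 73, 87, 43], [-14, 73, 88, 43], [-12, 73, 87, 44], [-10, 72, 86, 43], [-8, 71, 85, 41], [-6, 59, 71, 33], [-4, 47, 58, 26], [-2, 62, 76, 36], [0, 71, 85, 40], [2, 69, 84, 39], [4, 69, 84, 38], [6, 69, 84, 38], [8, 74, 88, 49], [10, 79, 90, 59], [12, 81, 90, 66], [14, 77, 86, 65], [16, 77, 86, 64], [18, 83, 93, 68], [20, 80, 91, 58], [22, 73, 86, 43], [24, 73, 86, 42], [26, 73, 86, 42], [28, 70, 83, 40], [30, 52, 60, 37], [32, 35, 35, 35], [34, 51, 52, 52]]
```

>>> send_rows(
  xyz=[
    [0,0,-0.02],
    [0,0,-0.03],
    [0,0,-0.03],
    [0,0,-0.018],
    [0,0,-0.01],
    [0,0,-0.005],
    [0,0,0],
    [0,0,0],
  ],
  delta_rot=[
    [0,0,0],
    [0,0,0],
    [0,0,0],
    [0,0,0],
    [0,0,0],
    [0,0,0],
    [0,0,0],
    [0,0,0],
  ],
  gripper=0.05,
)

```text
clock: 11.8
position: [0.4818, -0.281, 0.1053]
ee_rot: [0.001, -0.044, 0.999, -0.001]
contact_force: [0.7, 0.5, -0.2]
width: 0.0504
gripper_force: 0.0
```

>>> send_rows(
  xyz=[
    [0,0,0],
    [0,0,0],
    [0,0,0],
    [0,0,0],
    [0,0,0],
    [0,0,0],
  ],
  delta_rot=[
    [0,0,0],
    [0,0,0],
    [0,0,0],
    [0,0,0],
    [0,0,0],
    [0,0,0],
  ],
  gripper=0,
  force=50,
)

```text
clock: 12.4
position: [0.4821, -0.2845, 0.1056]
ee_rot: [0.001, -0.045, 0.999, -0.004]
contact_force: [-0.0, -8.3, 0.7]
width: 0.0112
gripper_force: 50.3
```

>>> send_rows(
  xyz=[
    [0.001,-0.003,0],
    [0,-0.001,0],
    [0,0,0],
  ],
  delta_rot=[
    [0,0,0],
    [0,0,0],
    [0,0,0],
  ],
)

```text
clock: 12.7
position: [0.4821, -0.2846, 0.1055]
ee_rot: [0.0, -0.044, 0.999, 0.0]
contact_force: [-1.9, 0.8, 6.8]
width: 0.0114
gripper_force: 51.1
```

>>> send_rows(
  xyz=[
    [0,0,0],
    [0,0,0],
    [0,0,0],
    [0,0,0],
    [0,0,0],
    [0,0,0],
    [0,0,0],
  ],
  delta_rot=[
    [0,0,-3],
    [0,0,-6],
    [0,0,-6],
    [0,0,-6],
    [0,0,-6],
    [0,0,-3],
    [0,0,0],
  ],
)

```text
clock: 13.4
position: [0.482, -0.2848, 0.1055]
ee_rot: [0.0, 0.216, 0.976, -0.0]
contact_force: [-2.9, -0.5, 6.3]
width: 0.0111
gripper_force: 51.0
```

>>> send_rows(
  xyz=[
    [0,0,0],
    [0,0,0],
    [0,0,0],
    [0,0,0],
    [0,0,0],
    [0,0,0],
    [0,0,0],
    [0,0,0],
    [0,0,0],
    [0,0,0],
    [0,0,0],
    [0,0,0],
  ],
  delta_rot=[
    [0,0,-4],
    [0,0,-7],
    [0,0,-7],
    [0,0,-7],
    [0,0,-7],
    [0,0,-7],
    [0,0,-7],
    [0,0,-7],
    [0,0,-7],
    [0,0,-7],
    [0,0,-3],
    [0,0,0],
  ],
)

```text
clock: 14.6
position: [0.4816, -0.285, 0.1055]
ee_rot: [0.0, 0.737, 0.676, -0.001]
contact_force: [-2.3, -0.5, 5.9]
width: 0.0112
gripper_force: 51.0
```

>>> send_rows(
  xyz=[
    [0,0,0],
    [0,0,0],
    [0,0,0],
    [0,0,0],
    [0,0,0],
    [0,0,0],
    [0,0,0],
    [0,0,0],
    [0,0,0],
    [0,0,0],
    [0,0,0],
    [0,0,0],
  ],
  delta_rot=[
    [0,0,0],
    [0,0,0],
    [0,0,0],
    [0,0,0],
    [0,0,0],
    [0,0,0],
    [0,0,0],
    [0,0,0],
    [0,0,0],
    [0,0,0],
    [0,0,0],
    [0,0,0],
  ],
)

```text
clock: 15.8
position: [0.4816, -0.2849, 0.1055]
ee_rot: [0.0, 0.737, 0.676, -0.0]
contact_force: [-3.0, -0.3, 5.1]
width: 0.0108
gripper_force: 51.0
```

```bash
cat >> h.py <<'E'
def look(tag,n=6):
    pose()
    for cam in("scene","top"):
        I=[viewer.get_image(cam) for _ in range(n)]; im=dict(I[0]); im["color"]=np.mean([i["color"] for i in I],0).astype(np.float32)
        np.savez(tag+cam,**im); p=profile(im,(.499,-.0785)); 
        print(cam,"\n s  ",(S*1000).astype(int).tolist(),"\n G  ",p[:,1].round().astype(int).tolist(),"\n B/G",(100*p[:,2]/p[:,1]).round().astype(int).tolist())
E
python3 -c "
from h import *
look('a4')"
```

```text
t 15.8 p [ 0.4816 -0.2849  0.1055] ytool deg -4.91 q6 -0.57 F [-3.  -0.3  5.1] w 0.0108
scene 
 s   [-34, -32, -30, -28, -26, -24, -22, -20, -18, -16, -14, -12, -10, -8, -6, -4, -2, 0, 2, 4, 6, 8, 10, 12, 14, 16, 18, 20, 22, 24, 26, 28, 30, 32, 34] 
 G   [168, 168, 162, 144, 118, 84, 53, 47, 63, 87, 105, 116, 124, 130, 129, 120, 110, 107, 115, 130, 144, 154, 156, 149, 137, 122, 112, 112, 117, 125, 132, 133, 121, 104, 98] 
 B/G [98, 99, 99, 99, 100, 102, 97, 68, 43, 41, 45, 51, 56, 59, 61, 64, 65, 63, 64, 70, 76, 80, 79, 76, 74, 73, 70, 63, 59, 59, 60, 62, 66, 77, 91]
top 
 s   [-34, -32, -30, -28, -26, -24, -22, -20, -18, -16, -14, -12, -10, -8, -6, -4, -2, 0, 2, 4, 6, 8, 10, 12, 14, 16, 18, 20, 22, 24, 26, 28, 30, 32, 34] 
 G   [125, 123, 118, 89, 59, 35, 48, 65, 81, 88, 88, 88, 87, 87, 77, 68, 80, 88, 91, 93, 97, 98, 96, 93, 76, 69, 83, 87, 86, 86, 87, 85, 64, 41, 47] 
 B/G [101, 101, 101, 100, 98, 92, 59, 45, 47, 49, 50, 50, 49, 49, 49, 48, 49, 54, 62, 66, 70, 70, 68, 65, 56, 48, 49, 49, 49, 49, 50, 51, 60, 82, 96]
```

>>> send_rows(
  xyz=[
    [0,0,0],
    [0,0,0],
    [0,0,0],
    [0,0,0],
    [0,0,0],
  ],
  delta_rot=[
    [0,0,-4],
    [0,0,-6],
    [0,0,-6],
    [0,0,-4],
    [0,0,0],
  ],
)

```text
clock: 16.9
position: [0.4815, -0.2849, 0.1055]
ee_rot: [0.0, 0.843, 0.538, -0.001]
contact_force: [-4.1, -0.0, 6.7]
width: 0.0113
gripper_force: 51.1
```

>>> send_rows(
  xyz=[
    [0,0,0],
    [0,0,0],
    [0,0,0],
    [0,0,0],
    [0,0,0],
    [0,0,0],
    [0,0,0],
    [0,0,0],
    [0,0,0],
    [0,0,0],
    [0,0,0],
    [0,0,0],
  ],
  delta_rot=[
    [0,0,0],
    [0,0,0],
    [0,0,0],
    [0,0,0],
    [0,0,0],
    [0,0,0],
    [0,0,0],
    [0,0,0],
    [0,0,0],
    [0,0,0],
    [0,0,0],
    [0,0,0],
  ],
  gripper=0.04,
)

```text
clock: 18.1
position: [0.4821, -0.2846, 0.1043]
ee_rot: [0.0, 0.843, 0.538, 0.0]
contact_force: [0.1, 0.9, -0.8]
width: 0.0396
gripper_force: 0.0
```

```bash
python3 -c "
from h import *
look('a5',10)
a,b=[dict(np.load('a5'+c+'.npz'))['color'][:,:,::-1] for c in('scene','top')]
a=cv2.resize(a[135:165,175:220],None,fx=16,fy=10,interpolation=cv2.INTER_CUBIC);b=cv2.resize(b[185:205,285:325],None,fx=18,fy=14,interpolation=cv2.INTER_CUBIC)
cv2.imwrite('pics/b5.png',np.vstack([a,b]))"
```

```text
t 18.1 p [ 0.4821 -0.2846  0.1043] ytool deg -24.9 q6 -0.22 F [ 0.1  0.9 -0.8] w 0.0396
scene 
 s   [-34, -32, -30, -28, -26, -24, -22, -20, -18, -16, -14, -12, -10, -8, -6, -4, -2, 0, 2, 4, 6, 8, 10, 12, 14, 16, 18, 20, 22, 24, 26, 28, 30, 32, 34] 
 G   [168, 169, 162, 144, 118, 85, 57, 54, 69, 91, 107, 116, 124, 129, 129, 120, 111, 110, 118, 133, 147, 156, 156, 149, 136, 121, 111, 112, 118, 126, 132, 133, 121, 104, 97] 
 B/G [98, 98, 99, 100, 101, 102, 92, 61, 41, 40, 46, 52, 56, 59, 62, 64, 66, 64, 65, 71, 76, 79, 78, 75, 72, 69, 66, 62, 60, 60, 60, 62, 66, 77, 91]
top 
 s   [-34, -32, -30, -28, -26, -24, -22, -20, -18, -16, -14, -12, -10, -8, -6, -4, -2, 0, 2, 4, 6, 8, 10, 12, 14, 16, 18, 20, 22, 24, 26, 28, 30, 32, 34] 
 G   [125, 123, 118, 90, 60, 34, 48, 65, 80, 87, 86, 86, 87, 86, 77, 68, 80, 89, 94, 94, 96, 97, 96, 92, 78, 72, 83, 87, 86, 86, 87, 85, 64, 41, 47] 
 B/G [101, 101, 101, 100, 98, 92, 59, 45, 47, 48, 49, 49, 50, 49, 48, 47, 49, 56, 66, 68, 69, 69, 65, 57, 51, 46, 48, 49, 49, 49, 50, 50, 59, 81, 96][ WARN:0@26.254] global loadsave.cpp:1063 imwrite_ Unsupported depth image for selected encoder is fallbacked to CV_8U.
```

View pics/b5.png

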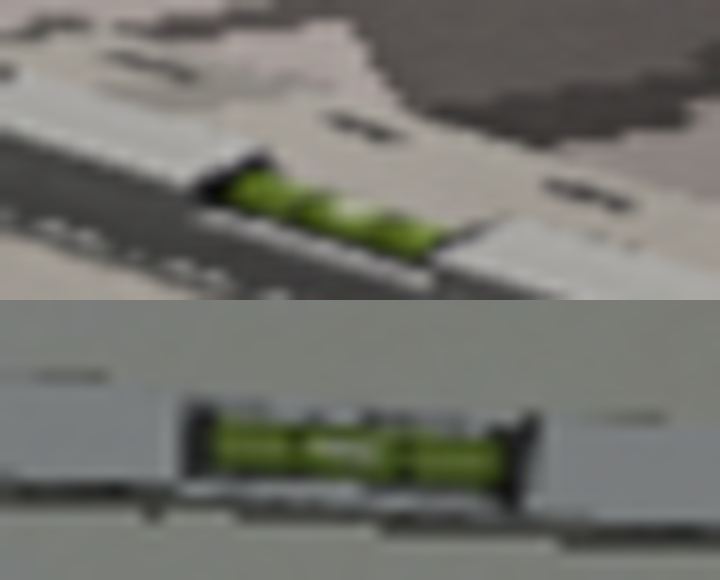

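The bubble sits between the lines in both views: at about x=345 against a line centre of 350 in the lower half. It is roughly 0.7 mm towards +y, so I'll trim by a few degrees.

>>> send_rows(
  xyz=[
    [0,0,0],
    [0,0,0],
    [0,0,0],
    [0,0,0],
    [0,0,0],
    [0,0,0],
    [0,0,0],
    [0,0,0],
    [0,0,0],
  ],
  delta_rot=[
    [0,0,0],
    [0,0,0],
    [0,0,0],
    [0,0,0],
    [0,0,-2],
    [0,0,-4],
    [0,0,-2],
    [0,0,0],
    [0,0,0],
  ],
  gripper=0,
)

```text
clock: 20.0
position: [0.4818, -0.2844, 0.1045]
ee_rot: [-0.0, 0.878, 0.478, -0.0]
contact_force: [-2.2, 1.3, 4.2]
width: 0.0111
gripper_force: 49.6
```

>>> send_rows(
  xyz=[
    [0,0,0],
    [0,0,0],
    [0,0,0],
    [0,0,0],
    [0,0,0.01],
    [0,0,0.03],
    [0,0,0.03],
    [0,0,0.03],
    [0,0,0.01],
  ],
  delta_rot=[
    [0,0,0],
    [0,0,0],
    [0,0,0],
    [0,0,0],
    [0,0,0],
    [0,0,0],
    [0,0,0],
    [0,0,0],
    [0,0,0],
  ],
  gripper=0.04,
)

```text
clock: 20.9
position: [0.4837, -0.2858, 0.2184]
ee_rot: [0.003, 0.878, 0.478, 0.001]
contact_force: [0.8, -0.1, 0.3]
width: 0.0402
gripper_force: 0.0
```

>>> send_rows(
  xyz=[
    [0,0,0],
    [0,0,0],
    [0,0,0],
    [0,0,0],
    [0,0,0],
    [0,0,0],
    [0,0,0],
    [0,0,0],
  ],
  delta_rot=[
    [0,0,0],
    [0,0,0],
    [0,0,0],
    [0,0,0],
    [0,0,0],
    [0,0,0],
    [0,0,0],
    [0,0,0],
  ],
  gripper=0,
)

```text
clock: 21.7
position: [0.4821, -0.2846, 0.2142]
ee_rot: [0.0, 0.878, 0.478, -0.0]
contact_force: [0.9, 0.8, -0.2]
width: -0.0002
gripper_force: 0.0
```

```bash
python3 -c "
from h import *
look('a6',10)
for c in('scene','top'): print(levelfit(dict(np.load('a6'+c+'.npz'))))"
```

```text
t 21.7 p [ 0.4821 -0.2846  0.2142] ytool deg -32.9 q6 -0.08 F [ 0.9  0.8 -0.2] w -0.0002
scene 
 s   [-34, -32, -30, -28, -26, -24, -22, -20, -18, -16, -14, -12, -10, -8, -6, -4, -2, 0, 2, 4, 6, 8, 10, 12, 14, 16, 18, 20, 22, 24, 26, 28, 30, 32, 34] 
 G   [166, 166, 160, 142, 116, 83, 56, 53, 68, 89, 105, 114, 122, 126, 126, 119, 113, 113, 120, 132, 144, 153, 154, 146, 132, 116, 108, 109, 116, 124, 131, 131, 120, 103, 96] 
 B/G [98, 99, 99, 100, 101, 102, 92, 62, 42, 41, 45, 50, 55, 58, 61, 63, 66, 65, 66, 70, 74, 77, 77, 75, 72, 70, 66, 62, 59, 60, 61, 62, 66, 76, 90]
top 
 s   [-34, -32, -30, -28, -26, -24, -22, -20, -18, -16, -14, -12, -10, -8, -6, -4, -2, 0, 2, 4, 6, 8, 10, 12, 14, 16, 18, 20, 22, 24, 26, 28, 30, 32, 34] 
 G   [123, 122, 118, 90, 60, 34, 47, 64, 80, 86, 85, 85, 86, 86, 76, 68, 78, 87, 93, 93, 95, 97, 93, 84, 72, 68, 82, 86, 86, 86, 86, 84, 64, 41, 47] 
 B/G [101, 101, 101, 101, 99, 92, 59, 45, 47, 48, 48, 48, 49, 49, 49, 49, 52, 58, 65, 68, 69, 69, 64, 53, 50, 47, 49, 50, 49, 49, 50, 50, 58, 80, 96]
((0.4976460933685303, -0.07114557921886444), (0.20186233520507812, 0.028956981375813484), 85.56761169433594, np.float64(0.12835883522987912))
((0.49828487634658813, -0.07358769327402115), (0.20134925842285156, 0.023873336613178253), 85.71367645263672, np.float64(0.12859213763045702))
```

>>> send_rows(
  xyz=[
    [0.001,0.01,0],
    [0.003,0.035,0],
    [0.003,0.04,0],
    [0.003,0.04,0],
    [0.003,0.04,0],
    [0.002,0.03,-0.01],
    [0.001,0.016,-0.02],
    [0,0,-0.02],
    [0,0,-0.015],
    [0,0,-0.007],
    [0,0,0],
    [0,0,0],
  ],
  delta_rot=[
    [0,0,2],
    [0,0,5],
    [0,0,5],
    [0,0,5],
    [0,0,5],
    [0,0,5],
    [0,0,1.6],
    [0,0,0],
    [0,0,0],
    [0,0,0],
    [0,0,0],
    [0,0,0],
  ],
)

```text
clock: 23.9
position: [0.4985, -0.0736, 0.1429]
ee_rot: [0.0, 0.733, 0.68, 0.0]
contact_force: [-0.3, -0.0, 0.8]
width: 0.0002
gripper_force: 0.0
```

>>> send_rows(
  xyz=[
    [0,0,-0.004],
    [0,0,-0.002],
    [0,0,0],
    [0,0,0],
    [0,0,0],
  ],
  delta_rot=[
    [0,0,0],
    [0,0,0],
    [0,0,0],
    [0,0,0],
    [0,0,0],
  ],
)

```text
clock: 24.4
position: [0.4982, -0.0737, 0.1365]
ee_rot: [0.0, 0.733, 0.68, 0.0]
contact_force: [0.9, -0.1, -0.2]
width: -0.0003
gripper_force: 0.0
```

>>> send_rows(
  xyz=[
    [0,0,-0.002],
    [0,0,-0.001],
    [0,0,-0.001],
    [0,0,-0.001],
    [0,0,0],
    [0,0,0],
  ],
  delta_rot=[
    [0,0,0],
    [0,0,0],
    [0,0,0],
    [0,0,0],
    [0,0,0],
    [0,0,0],
  ],
)

```text
clock: 25.0
position: [0.4981, -0.0736, 0.1313]
ee_rot: [0.0, 0.733, 0.68, 0.0]
contact_force: [0.3, 0.2, -0.8]
width: -0.0003
gripper_force: 0.0
```

>>> send_rows(
  xyz=[
    [0,0,-0.001],
    [0,0,0],
    [0,0,0],
  ],
  delta_rot=[
    [0,0,0],
    [0,0,0],
    [0,0,0],
  ],
)

```text
clock: 25.3
position: [0.4981, -0.0736, 0.1303]
ee_rot: [0.0, 0.733, 0.68, 0.0]
contact_force: [0.4, 1.3, -0.1]
width: -0.0003
gripper_force: 0.0
```

>>> send_rows(
  xyz=[
    [0,0,-0.001],
    [0,0,0],
    [0,0,0],
  ],
  delta_rot=[
    [0,0,0],
    [0,0,0],
    [0,0,0],
  ],
)

```text
clock: 25.6
position: [0.4981, -0.0736, 0.1293]
ee_rot: [0.0, 0.733, 0.68, 0.0]
contact_force: [-0.2, 0.5, -0.0]
width: -0.0002
gripper_force: 0.0
```

>>> send_rows(
  xyz=[
    [0,0,-0.001],
    [0,0,0],
    [0,0,0],
  ],
  delta_rot=[
    [0,0,0],
    [0,0,0],
    [0,0,0],
  ],
)

```text
clock: 25.9
position: [0.4982, -0.0736, 0.129]
ee_rot: [0.0, 0.733, 0.68, 0.0]
contact_force: [-1.0, 1.2, 6.2]
width: 0.0
gripper_force: 2.7
```

>>> send_rows(
  xyz=[
    [0,0,-0.0007],
    [0,0,0],
    [0,0,0],
    [0,0,0],
    [0,0,0],
    [0,0,0],
    [0,0,0],
    [0,0,0],
    [0,0,0],
    [0,0,0],
    [0,0,0],
    [0,0,0],
  ],
  delta_rot=[
    [0,0,0],
    [0,0,0],
    [0,0,0],
    [0,0,0],
    [0,0,0],
    [0,0,0],
    [0,0,0],
    [0,0,0],
    [0,0,0],
    [0,0,0],
    [0,0,0],
    [0,0,0],
  ],
)

```text
clock: 27.1
position: [0.4983, -0.0736, 0.129]
ee_rot: [0.001, 0.733, 0.68, 0.0]
contact_force: [-2.4, 0.8, 10.8]
width: -0.0
gripper_force: 4.8
```

```bash
python3 -c "
from h import *
look('a7',6)
a,b=[dict(np.load('a7'+c+'.npz'))['color'][:,:,::-1] for c in('scene','top')]
a=cv2.resize(a[130:175,160:235],None,fx=10,fy=7,interpolation=cv2.INTER_CUBIC);b=cv2.resize(b[180:210,270:345],None,fx=10,fy=8,interpolation=cv2.INTER_CUBIC)
cv2.imwrite('pics/b7.png',np.vstack([a,b]).clip(0,255).astype(np.uint8))"
```

```text
t 27.1 p [ 0.4983 -0.0736  0.129 ] ytool deg -4.3 q6 -0.21 F [-2.4  0.8 10.8] w -0.0
scene 
 s   [-34, -32, -30, -28, -26, -24, -22, -20, -18, -16, -14, -12, -10, -8, -6, -4, -2, 0, 2, 4, 6, 8, 10, 12, 14, 16, 18, 20, 22, 24, 26, 28, 30, 32, 34] 
 G   [74, 66, 63, 60, 53, 43, 39, 48, 62, 72, 72, 63, 56, 54, 53, 48, 41, 42, 46, 51, 58, 67, 74, 80, 85, 86, 88, 93, 100, 106, 109, 105, 90, 73, 71] 
 B/G [98, 98, 100, 101, 102, 98, 79, 51, 38, 36, 37, 38, 42, 50, 55, 60, 63, 63, 67, 75, 78, 77, 73, 66, 60, 56, 53, 49, 47, 47, 48, 49, 53, 68, 90]
top 
 s   [-34, -32, -30, -28, -26, -24, -22, -20, -18, -16, -14, -12, -10, -8, -6, -4, -2, 0, 2, 4, 6, 8, 10, 12, 14, 16, 18, 20, 22, 24, 26, 28, 30, 32, 34] 
 G   [64, 64, 64, 62, 55, 43, 38, 42, 54, 58, 57, 56, 55, 52, 51, 51, 46, 42, 37, 33, 27, 18, 13, 11, 7, 5, 7, 20, 39, 63, 77, 79, 54, 28, 36] 
 B/G [87, 87, 87, 87, 87, 87, 87, 87, 87, 88, 89, 89, 90, 91, 91, 91, 92, 93, 94, 93, 94, 100, 103, 104, 111, 105, 82, 48, 41, 43, 45, 48, 53, 73, 94]
```

View pics/b7.png

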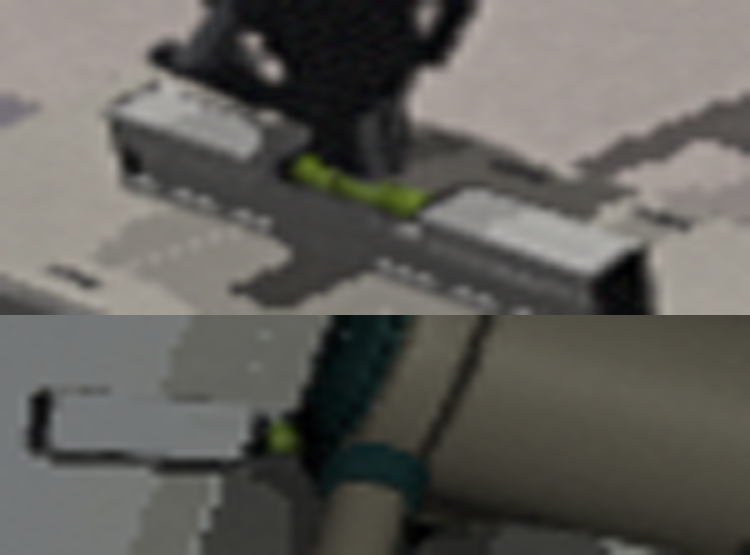

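The fingers press at the middle, at crop position (370,170), and hide part of the vial. I'll compare the unhidden front strip before and during the press, and add some force.

>>> send_rows(
  xyz=[
    [0,0,-0.0005],
    [0,0,0],
    [0,0,0],
    [0,0,0],
    [0,0,0],
    [0,0,0],
    [0,0,0],
    [0,0,0],
    [0,0,0],
    [0,0,0],
    [0,0,0],
    [0,0,0],
  ],
  delta_rot=[
    [0,0,0],
    [0,0,0],
    [0,0,0],
    [0,0,0],
    [0,0,0],
    [0,0,0],
    [0,0,0],
    [0,0,0],
    [0,0,0],
    [0,0,0],
    [0,0,0],
    [0,0,0],
  ],
)

```text
clock: 28.9
position: [0.4983, -0.0736, 0.129]
ee_rot: [0.001, 0.733, 0.68, 0.0]
contact_force: [-3.4, 1.5, 13.2]
width: -0.0002
gripper_force: 6.4
```

```bash
python3 -c "
from h import *
pose()
I=[viewer.get_image('scene') for _ in range(10)]; im=dict(I[0]); im['color']=np.mean([i['color'] for i in I],0).astype(np.float32); np.savez('a8scene',**im)
print(S[8:33]*1000)
A={t:dict(np.load(t+'scene.npz')) for t in('s3','a4','a6','a8')}
A['s3']=dict(np.load('s3.npz')) if 0 else A['a4']
" 2>/dev/null; python3 -c "
from h import *
L={t:dict(np.load(f)) for t,f in(('s3','s3.npz'),('a4','a4scene.npz'),('a6','a6scene.npz'),('a8','a8scene.npz'))}
print((S[7:33]*1000).astype(int).tolist())
for dx in(.003,.006,.009):
  for t,im in L.items():
    im=dict(im);im['color']=im['color'].astype(np.float32)
    p=profile(im,(.499+dx,-.0785))[7:33]
    print(dx,t,'G',p[:,1].round().astype(int).tolist(),'BG',(100*p[:,2]/p[:,1]).round().astype(int).tolist())
a,b=[cv2.resize(L[t]['color'][138:162,180:222,::-1],None,fx=18,fy=12,interpolation=cv2.INTER_CUBIC) for t in('a6','a8')]
cv2.imwrite('pics/b8.png',np.vstack([a,b*1.5]).clip(0,255).astype(np.uint8))"
```

```text
t 28.9 p [ 0.4983 -0.0736  0.129 ] ytool deg -4.3 q6 -0.21 F [-3.4  1.5 13.2] w -0.0002
[-18. -16. -14. -12. -10.  -8.  -6.  -4.  -2.   0.   2.   4.   6.   8.
  10.  12.  14.  16.  18.  20.  22.  24.  26.  28.  30.]
[-20, -18, -16, -14, -12, -10, -8, -6, -4, -2, 0, 2, 4, 6, 8, 10, 12, 14, 16, 18, 20, 22, 24, 26, 28, 30]
0.003 s3 G [41, 55, 78, 97, 107, 111, 113, 113, 107, 96, 90, 93, 102, 111, 119, 125, 131, 135, 132, 127, 128, 132, 135, 131, 120, 105] BG [63, 34, 33, 37, 43, 47, 48, 49, 51, 52, 49, 44, 42, 46, 50, 53, 58, 67, 73, 75, 71, 66, 62, 57, 53, 54]
0.003 a4 G [39, 52, 75, 94, 104, 108, 112, 113, 107, 96, 90, 96, 111, 125, 136, 140, 136, 126, 113, 100, 96, 100, 108, 115, 117, 108] BG [68, 39, 32, 34, 37, 41, 45, 48, 51, 53, 50, 50, 55, 64, 69, 70, 67, 63, 61, 57, 49, 44, 44, 46, 49, 54]
0.003 a6 G [43, 57, 77, 93, 102, 106, 109, 109, 105, 97, 94, 100, 112, 125, 135, 139, 134, 121, 107, 95, 93, 98, 106, 113, 115, 106] BG [62, 37, 32, 33, 37, 41, 45, 48, 51, 53, 53, 54, 56, 62, 66, 67, 65, 61, 57, 51, 45, 43, 44, 47, 49, 53]
0.003 a8 G [41, 59, 76, 85, 84, 78, 78, 76, 70, 61, 
[... 1287 characters left out ...]
 61, 60, 55, 50, 51, 50, 49]
0.009 a4 G [34, 34, 46, 60, 69, 75, 78, 82, 85, 81, 73, 68, 72, 79, 87, 93, 95, 95, 91, 84, 78, 77, 78, 80, 84, 85] BG [91, 64, 48, 42, 39, 39, 42, 47, 53, 55, 53, 49, 49, 50, 53, 57, 57, 56, 55, 56, 54, 49, 45, 46, 50, 54]
0.009 a6 G [34, 33, 45, 60, 70, 76, 79, 81, 83, 80, 76, 72, 74, 80, 87, 93, 95, 94, 89, 81, 76, 76, 77, 79, 81, 83] BG [90, 64, 47, 43, 43, 44, 46, 49, 53, 56, 56, 54, 52, 52, 54, 57, 58, 57, 55, 54, 52, 48, 45, 46, 50, 52]
0.009 a8 G [35, 38, 47, 59, 69, 75, 78, 81, 82, 77, 71, 68, 70, 73, 76, 80, 84, 86, 85, 80, 76, 74, 75, 78, 80, 80] BG [86, 64, 48, 40, 36, 38, 42, 46, 49, 51, 52, 51, 49, 48, 48, 51, 52, 52, 52, 51, 48, 43, 40, 42, 45, 48]
```

View pics/b8.png

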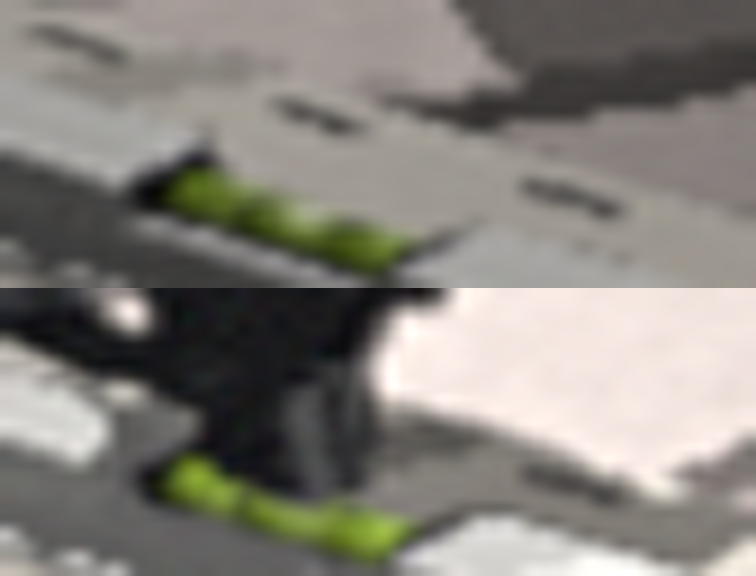

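With the fingers pressing at 13 N, the visible edge of the bubble is unchanged to within about 0.5 mm, so it is still centred. Handing in.

```bash
python3 -c "
from h import *
pose(); print(order.sign_off())"
```

```text
t 29.4 p [ 0.4983 -0.0736  0.129 ] ytool deg -4.3 q6 -0.21 F [-3.1  1.3 11.8] w 0.0
the job is handed in; nothing more can be done
None
```

I handed the job in at 29 s: the level stands along the shelf with its bubble centred to within about 1 mm by the camera images, and the fingers are pressing its middle at about 12 N; sign-off returned no verdict.

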